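# Tip the drained pan onto its base and slide it back into its taped place

### The job

The empty steel pan has been left on its side to drain, with its open side towards the robot. Push it over onto its base so that it sits open side up, then slide it away from the robot into its yellow taped place between the two lidded pans, square inside the tape. Push gently with the fingers only, without pinching or lifting the pan, and leave everything else where it stands.

Things in the scene. Friction and masses are not known exactly. Their poses are not given: they have to be found in the camera images.
- pan: Empty steel pan, 0.32 kg, on its side at first. Base 96 x 164 mm, depth 65 mm, walls 3 mm; a 3 mm thick flange round the mouth measures 108 x 176 mm (6 mm beyond the walls). Origin: centre of the base's underside, at first 48 mm above the table. x: across the short way, y: along the long way, z: from the base out of the mouth; at first z points roughly at the robot (-x, within 0.5 rad) and x up.
- pan_lip (a point): Middle of the long flange edge that is uppermost at the start (pan x = 54, y = 0, z = 65 mm): then 108 mm above the table, the pan's highest point. Pushed there away from the robot, the pan turns about its lower base edge, passes its balance point after about 0.38 rad and falls onto its base by itself, its origin then about 43 mm farther on. Same axes as the pan.
- pan_mid (a point): Centre of the pan's hollow, 32 mm above the underside of the base along the pan's z; same axes as the pan. On its base the pan slides when pushed at the flange, 64 mm up (friction on the table about 0.5 to 0.65). Pushed on a long side with two opened fingers it turns flush with them and follows.
- place: Yellow tape outline stuck flat on the table, a rectangle 132 x 200 mm inside the 15 mm wide tape. Origin: its centre, at table height. x: across its short side, away from the robot; y: along its long side. The pan belongs here with its long side along the outline's y (either way round).
- lidded_steel: Full pan of the same 108 x 176 mm size, 0.9 kg, with a grey metal lid and a strap handle, 90 mm high in all, about 220 mm beside the taped place along its y, in line with it. Origin: centre of its underside. Must stay.
- lidded_blue: The same with a blue lid, on the other side of the taped place. Must stay.
- squeeze_bottle: Red squeeze bottle, 56 mm in diameter, 165 mm high. Origin: centre of its underside. Must stay.
- dredger: Steel flour dredger with a domed top and a side handle, 68 mm in diameter, 101 mm high. Origin: centre of its underside. Must stay.
- jar: Amber glass jar, 66 mm in diameter, 95 mm high. Origin: centre of its underside. Must stay.
- measure: Open steel measuring cup, 76 mm in diameter at the rim, 85 mm high. Origin: centre of its underside. Must stay.

How it is judged:
By the outcome, as a careful person would: the job done as asked, in the order asked, and still so for the second after the job is handed in, with the robot touching nothing.
It also fails if it takes over 58 s, if anything falls off the work surface, if the arm or the gripper's body presses on something with over 40 N, if the wrist force passes 120 N, or if a joint passes its speed limit or range.

### The arm

A 6-joint arm with a two-finger parallel gripper is mounted at the origin on the work surface. World frame = base frame: x ahead of the robot, y to its left, z up, the work surface at z = 0. Lengths are in m, angles in rad, forces in N, time in s.
With the tool pointing down it reaches from about 0.3 to 0.775 m from the base axis. Payload 14.6 kg.
Tool frame: the origin (TCP) lies at the very end of the fingers, on their centre line; the grasp point (between the pads) lies 19 mm behind it; z points along the fingers, y is the line along which they close (so a half turn about z gives the same grasp; the last joint's range is limited). The gripper opens to 94 mm and grips with 3 to 60 N. Pads are 16 mm wide; open, the fingers measure 119 mm over their backs; the gripper's body (75 mm by 177 mm) begins 78 mm behind the grasp point.
Start: joints at [1.158, 0.3, 1.521, -0, 1.321, -0.067], TCP at [0.186, 0.517, 0.205] pointing down, gripper open.
Joint ranges: [-3.03, 3.03], [-0.79, 2.21], [0.23, 2.52], [-1.04, 4.18], [0, 3.07], [-2.55, 2.55]. Speed limits (rad/s): [2.22, 2.22, 2.57, 3.14, 3.14, 3.14].

### API

Orientations are given as [roll, pitch, yaw] about the fixed x, y, z axes, in that order (R = Rz(yaw) Ry(pitch) Rx(roll)).
In Python, from station import ctrl, cams gives the robot as it stands. The module is installed in compiled form; this text tells all that it offers.
- The arm moves only by the tool arm_command, never from a script. Its argument "plan" is a list that holds one entry, the list of rows, each a list of 7 numbers: the shift along the tool's x, y, z in fractions of the full range, 1 being 400 mm, then the turn, a rotation vector about the tool's x, y, z in normalised numbers (1 is 2 pi rad), then the closure, from -1 (fully open) to 1 (shut). A call has 1 to 12 rows; each row is the pose to reach, as a shift and turn from the pose commanded when the call began, along the tool's axes at that moment; what a row does not reach only later rows make up. A row lasts 1/10 s, in which the tool goes at most 50 mm and 8.59 degrees, less where a joint would pass 70% of its speed; a pose out of reach is approached as far as the arm can. A call with a gripper value outside its range is refused whole. The fingers move at their own pace and stop on an object; "squeeze" is the grip in N (left out, the last holds). Time passes only in rows, so rows that repeat a pose let the fingers close. It gives the time, the measured TCP pose, the force, the opening and the grip force at its end, in the units of the state.
- ctrl.get_obs(): the state, without advancing time (a new reading comes with each control period).
- cams.camera(name): name is "scene" or "top" or "wrist"; returns (picture, depth): 420x560x3 uint8, blue, green, red; 420x560 float32, m along the optical axis (not along the pixel's ray), 0 where there is no reading.
- cams.camera_info(name): a dict with "fx", "fy", "cx", "cy" (pixels), "world_to_cam" (4x4, takes a point from world to camera coordinates). Camera axes: x right, y down, z forward; pixel columns grow to the right and rows downward; lengths in m; the calibration is good to about 2 mm. A picture is of the moment at which its call begins: read the wrist's pose just before it. camera_info takes no time and is no camera call; for the wrist camera it gives the pose at the moment of the call.
- ctrl.hand_in(): hands the job in; it is judged then, once.
The state is a dict: "time_s": time; "qpos": joint angles; "joint_vel": joint speeds; "tau": joint torques, N m; "ee_pos": TCP position; "eef_rot": TCP orientation; "force": force on the tool from outside, world axes, zero at the start; "moment": the same for the moment, N m; "grip_width": finger opening in m; "grip_force": force on a finger pad.
Only numpy, scipy, OpenCV 4.12 (cv2) and the standard library are available. Lean on these libraries where they do the work, as an engineer would, in place of code of your own. Each camera call takes 0.05 s, during which the arm holds its last target. There are 200 camera calls.

## Working session

There is one attempt and no reset: what is moved stays moved. The work goes in short steps, Python scripts to look and compute and a tool call to move; the robot and the scene stay as the last step left them, time stands still between calls to the robot, and variables do not carry over. Pictures are saved under pics/ and viewed, at most 10 in all, crops included, and the job is handed in when it is done.

Besides the shell and the picture viewer there is one more tool, called after "Emit:" as name([rows], argument=value, ...), one row to a line, values as JSON. arm_command: Moves the arm, as the interface text tells. Its arguments: {"type":"object","properties":{"plan":{"type":"array"},"squeeze":{"type":"number"}},"required":["plan"]}

```bash
mkdir -p pics; cat > h.py <<'E'
import numpy as np, cv2
from station import ctrl, cams
def cloud(n):
    im,d=cams.camera(n); i=cams.camera_info(n)
    v,u=np.indices(d.shape); 
    P=np.stack([(u-i['cx'])/i['fx']*d,(v-i['cy'])/i['fy']*d,d],-1)
    T=np.linalg.inv(i['world_to_cam']); W=P@T[:3,:3].T+T[:3,3]
    W[d<=0]=np.nan
    return im,W
E
python3 - <<'E'
from h import *
o=ctrl.get_obs(); print(o['ee_pos'],o['eef_rot'],o['time_s'],o['force'])
for n in('scene','top'):
    im,W=cloud(n); cv2.imwrite(f'pics/{n}1.png',im); np.save(f'{n}1.npy',W)
E
```

```text
[0.1863399  0.51719033 0.20487721] [-3.14044178e+00 -7.25971943e-05  2.79575323e+00] 0.0 [-0.49515986  0.11319998  0.08764866]
```

View pics/top1.png

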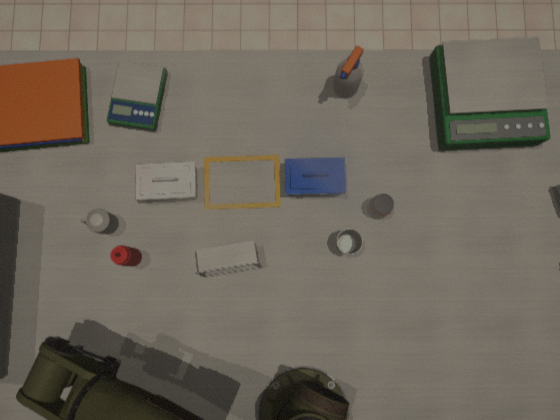

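View pics/scene1.png

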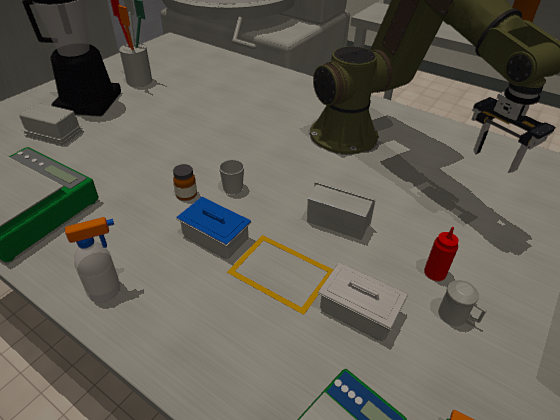

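The top view shows the tape (205–280, 155–208) and the pan on its side (195–260, 242–276), rotated slightly. The lidded pans are at (165,181) and (315,177), with the red bottle and dredger to the left. Next I'll measure these.

```bash
python3 - <<'E'
from h import *
W=np.load('top1.npy'); im=cv2.imread('pics/top1.png'); hsv=cv2.cvtColor(im,cv2.COLOR_BGR2HSV)
def box(P,n):
    P=P[~np.isnan(P).any(1)]
    r=cv2.minAreaRect((P[:,:2]*1000).astype(np.float32)); print(n,len(P),np.round(r[0],1),np.round(r[1],1),round(r[2],2),'z',np.round(np.percentile(P[:,2],[2,50,98])*1000,1)); print('   corners',np.round(cv2.boxPoints(r)).tolist())
def roi(a,b,c,d,zl,zh,m=None):
    M=np.zeros(W.shape[:2],bool);M[c:d,a:b]=1; M&=(W[...,2]>zl)&(W[...,2]<zh)
    if m is not None:M&=m
    return W[M]
y=(hsv[...,0]>15)&(hsv[...,0]<32)&(hsv[...,1]>120)
box(roi(195,290,145,220,-.02,.02,y),'tape')
# refit tape via rays on z=0
i=cams.camera_info('top');T=np.linalg.inv(i['world_to_cam'])
M=np.zeros(y.shape,np.uint8);M[145:220,195:290]=y[145:220,195:290]
v,u=np.nonzero(M);d=np.stack([(u-i['cx'])/i['fx'],(v-i['cy'])/i['fy'],u*0+1.],1)@T[:3,:3].T
box(T[:3,3]-d*(T[2,3]/d[:,2])[:,None],'tape ray')
box(roi(185,270,230,290,.04,.2),'pan>40'); box(roi(185,270,230,290,.085,.101),'panwall'); box(roi(185,270,230,290,.102,.2),'panflange')
box(roi(125,203,150,210,.05,.2),'steel');box(roi(282,355,150,203,.05,.2),'blue')
box(roi(75,118,200,240,.05,.2),'dredger');box(roi(105,145,240,272,.05,.2),'bottle');box(roi(330,366,225,262,.05,.2),'measure');box(roi(364,400,190,222,.05,.2),'jar')
box(roi(160,200,230,290,.015,.2),'x')
print('px m',T[:3,3],i['fx'])
# scene view of pan
W=np.load('scene1.npy'); M=(W[...,2]>.02)
M=M&(W[...,0]>.3)&(W[...,0]<.5)&(abs(W[...,1]-.13)<.14);
P=W[M];box(P,'scene pan'); 
for a,b in((.02,.05),(.05,.085),(.102,.12)): box(P[(P[:,2]>a)&(P[:,2]<b)],(a,b))
E
```

```text
tape 877 [672.6 184.1] [161.1 229.5] 1.75 z [-6.2  0.3  7.6]
   corners [[589.0, 296.0], [596.0, 67.0], [757.0, 72.0], [750.0, 301.0]]
tape ray 880 [672.6 184. ] [159.6 229.4] 1.81 z [0. 0. 0.]
   corners [[589.0, 296.0], [597.0, 67.0], [756.0, 72.0], [749.0, 301.0]]
pan>40 1410 [438.4 216.1] [ 70.6 175.7] 9.46 z [ 76.3  98.2 107.5]
   corners [[389.0, 297.0], [418.0, 124.0], [488.0, 135.0], [459.0, 309.0]]
panwall 1014 [440.6 215.8] [ 66.4 172. ] 9.33 z [ 90.5  97.2 100.8]
   corners [[394.0, 295.0], [422.0, 126.0], [487.0, 136.0], [459.0, 306.0]]
panflange 259 [440.  214.5] [ 62.8 172.5] 9.04 z [102.  103.9 110.2]
   corners [[395.0, 295.0], [423.0, 124.0], [485.0, 134.0], [457.0, 305.0]]
steel 2174 [664.6 400.3] [108.9 176.3] 3.04 z [63.7 71.1 87.6]
   corners [[606.0, 485.0], [615.0, 309.0], [724.0, 315.0], [714.0, 491.0]]
blue 2177 [678.3 -35.4] [108.9 175.8] 0.45 z [63.7 70.9 86. ]
   corners [[623.0, 52.0], [625.0, -124.0], [733.0, -123.0], [732.0, 53.0]]
dredger 533 [541.3 590.5] [68.2 80.2] 33.8 z [ 55.7  93.5 104.1]
   corners [[491.0, 605.0], [535.0, 538.0], [592.0, 576.0]
[... 522 characters left out ...]
97.0], [392.0, 289.0], [461.0, 293.0], [460.0, 302.0]]
px m [0.36443153 0.0522957  1.50223808] 501.93963066430723
scene pan 1803 [443.8 201.1] [ 71.5 146.7] 9.58 z [ 22.9  93.7 105.7]
   corners [[396.0, 268.0], [421.0, 123.0], [491.0, 135.0], [467.0, 279.0]]
(0.02, 0.05) 338 [470.  204.7] [  9.6 132.9] 9.12 z [20.6 35.8 49.4]
   corners [[455.0, 270.0], [476.0, 138.0], [485.0, 140.0], [464.0, 271.0]]
(0.05, 0.085) 410 [473.5 203.9] [ 10.7 132.8] 8.24 z [51.1 67.8 84.2]
   corners [[459.0, 269.0], [478.0, 137.0], [488.0, 139.0], [469.0, 270.0]]
(0.102, 0.12) 102 [419.  196.4] [ 20.3 145.3] 11.33 z [102.2 104.5 108.7]
   corners [[395.0, 266.0], [423.0, 123.0], [443.0, 127.0], [415.0, 270.0]]
```

```bash
cat >> h.py <<'E'
from scipy.spatial.transform import Rotation as R
def go(x,y,z,yaw):
    o=ctrl.get_obs(); A=R.from_euler('xyz',o['eef_rot'])
    s=A.inv().apply(np.array([x,y,z])-np.array(o['ee_pos'])*1000)
    t=(A.inv()*R.from_euler('xyz',[np.pi,0,yaw])).as_rotvec()
    print('shift',np.round(s,1),'turn',np.round(t,3),'t',round(o['time_s'],2),'q',np.round(o['qpos'],2),'F',np.round(o['force'],1))
E
python3 -c "
from h import *
go(375,205,150,.164+np.pi)"
```

```text
shift [-283.3 -229.7   55.2] turn [-0.001 -0.    -0.51 ] t 0.1 q [ 1.16  0.3   1.52  0.    1.32 -0.07] F [-0.3 -0.2  0.5]
```

The manual's scale: shifts go in shares of 400 mm and turns go in shares of 2 pi rad. Converting my numbers, -283 mm / 400 = -0.7075, -240 mm / 400 = -0.6, -0.51 rad / 6.2832 = -0.0812.

Emit:
arm_command([
  [[-0.1, -0.0825, 0.0125, 0, 0, -0.0111, -1], [-0.2, -0.1625, 0.03, 0, 0, -0.0239, -1], [-0.3, -0.2425, 0.05, 0, 0, -0.035, -1], [-0.4, -0.325, 0.07, 0, 0, -0.0477, -1], [-0.5, -0.405, 0.09, 0, 0, -0.0589, -1], [-0.6, -0.4875, 0.1125, 0, 0, -0.07, -1], [-0.7075, -0.575, 0.1375, 0, 0, -0.0812, -1], [-0.7075, -0.575, 0.1375, 0, 0, -0.0812, -1], [-0.7075, -0.575, 0.1375, 0, 0, -0.0812, -1], [-0.7075, -0.575, 0.1375, 0, 0, -0.0812, -1], [-0.7075, -0.575, 0.1375, 0, 0, -0.0812, -1], [-0.7075, -0.575, 0.1375, 0, 0, -0.0812, -1]],
])

```text
time_s: 1.3
ee_pos: [0.3743, 0.206, 0.1506]
eef_rot: [3.142, 0.0, -2.976]
force: [-0.4, -0.8, 0.3]
grip_width: 0.0941
grip_force: 0.0
```

```bash
python3 -c "
from h import *
go(375,205,91,.164+np.pi)"
```

```text
shift [-0.5 -1.1 59.6] turn [0.    0.    0.002] t 1.3 q [ 0.42  0.08  1.91  0.    1.14 -1.32] F [-0.4 -0.8  0.3]
```

Converted, 60 mm / 400 = 0.15, 40 mm / 400 = 0.1.

Emit:
arm_command([
  [[0, 0, 0.05, 0, 0, 0, -1], [0, 0, 0.1, 0, 0, 0, -1], [0, 0, 0.15, 0, 0, 0, -1], [0, 0, 0.15, 0, 0, 0, -1], [-0.02, 0, 0.15, 0, 0, 0, -1], [-0.035, 0, 0.15, 0, 0, 0, -1], [-0.045, 0, 0.15, 0, 0, 0, -1], [-0.055, 0, 0.15, 0, 0, 0, -1], [-0.065, 0, 0.15, 0, 0, 0, -1], [-0.075, 0, 0.15, 0, 0, 0, -1], [-0.085, 0, 0.15, 0, 0, 0, -1], [-0.095, 0, 0.15, 0, 0, 0, -1]],
])

```text
time_s: 2.5
ee_pos: [0.4125, 0.2114, 0.0905]
eef_rot: [-3.142, -0.0, -2.977]
force: [-0.8, -0.6, 0.8]
grip_width: 0.0945
grip_force: 0.3
```

```bash
python3 - <<'E'
from h import *
o=ctrl.get_obs(); print(o['force'],o['ee_pos'])
im,d=cams.camera('scene'); cv2.imwrite('pics/s2.png',im[130:350,150:500])
E
```

```text
[-0.79325943 -0.62266892  0.84787283] [0.41252104 0.21137314 0.0904546 ]
```

View pics/s2.png

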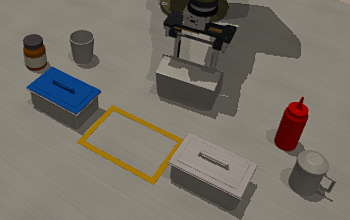

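The fingers are at the pan's upper lip (crop 165–222, 60–80), centred on it, and everything else is unmoved. I'll keep pushing slowly.

Converted, -36 mm / 400 = -0.09, -33 mm / 400 = -0.0825.

Emit:
arm_command([
  [[-0.0075, 0, 0, 0, 0, 0, -1], [-0.015, 0, 0, 0, 0, 0, -1], [-0.0225, 0, 0, 0, 0, 0, -1], [-0.03, 0, 0, 0, 0, 0, -1], [-0.0375, 0, 0, 0, 0, 0, -1], [-0.045, 0, 0, 0, 0, 0, -1], [-0.0525, 0, 0, 0, 0, 0, -1], [-0.06, 0, 0, 0, 0, 0, -1], [-0.0675, 0, 0, 0, 0, 0, -1], [-0.075, 0, 0, 0, 0, 0, -1], [-0.0825, 0, 0, 0, 0, 0, -1], [-0.09, 0, 0, 0, 0, 0, -1]],
])

```text
time_s: 3.75
ee_pos: [0.448, 0.2173, 0.0904]
eef_rot: [-3.142, -0.0, -2.977]
force: [-0.0, -0.0, 0.1]
grip_width: 0.0943
grip_force: 0.0
```

```bash
python3 - <<'E'
from h import *
o=ctrl.get_obs(); print(o['force'],o['ee_pos'])
im,W=cloud('scene'); cv2.imwrite('pics/s3.png',im[130:350,150:500])
M=(W[...,2]>.02)&(W[...,2]<.13)&(W[...,0]>.42)&(W[...,0]<.6)&(abs(W[...,1]-.21)<.1)
P=W[M];print(np.round(np.percentile(P,[1,50,99],axis=0)*1000))
E
```

```text
[-0.04845594 -0.00201665  0.09860876] [0.44795364 0.21726599 0.09044198]
[[423. 138.  40.]
 [516. 230.  78.]
 [549. 308. 123.]]
```

View pics/s3.png

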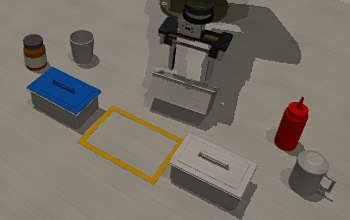

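The pan is at its balance point or already falling, and the contact force is zero. I'll advance a little more, then let it settle.

Converted, -9 mm / 400 = -0.0225, -6 mm / 400 = -0.015.

Emit:
arm_command([
  [[-0.0075, 0, 0, 0, 0, 0, -1], [-0.015, 0, 0, 0, 0, 0, -1], [-0.0225, 0, 0, 0, 0, 0, -1], [-0.0225, 0, 0, 0, 0, 0, -1], [-0.0225, 0, 0, 0, 0, 0, -1], [-0.0225, 0, 0, 0, 0, 0, -1], [-0.0225, 0, 0, 0, 0, 0, -1]],
])

```text
time_s: 4.5
ee_pos: [0.4565, 0.2187, 0.0905]
eef_rot: [-3.142, -0.0, -2.977]
force: [0.4, 0.3, 0.3]
grip_width: 0.0941
grip_force: 0.0
```

```bash
cat >> h.py <<'E'
def box(P,n):
    P=P[~np.isnan(P).any(1)]
    r=cv2.minAreaRect((P[:,:2]*1000).astype(np.float32)); print(n,len(P),np.round(r[0],1),np.round(r[1],1),round(r[2],2),'z',np.round(np.percentile(P[:,2],[2,50,98])*1000,1)); print('   corners',np.round(cv2.boxPoints(r)).tolist())
E
python3 - <<'E'
from h import *
print(ctrl.get_obs()['force'])
for n in ('scene','top'):
    im,W=cloud(n); cv2.imwrite(f'pics/{n}4.png',im)
    M=(W[...,2]>.055)&(W[...,2]<.075)&(W[...,0]>.43)&(W[...,0]<.605)&(W[...,1]>.1)&(W[...,1]<.4)
    box(W[M],n)
E
```

```text
[0.36390348 0.32002024 0.30996496]
scene 655 [510.3 226.1] [115.6 177.3] 10.33 z [55.9 63.  66.9]
   corners [[438.0, 303.0], [469.0, 128.0], [583.0, 149.0], [551.0, 324.0]]
top 346 [511.3 228. ] [108.3 176.9] 9.07 z [56.8 64.7 71.3]
   corners [[444.0, 307.0], [472.0, 132.0], [579.0, 149.0], [551.0, 324.0]]
```

View pics/scene4.png

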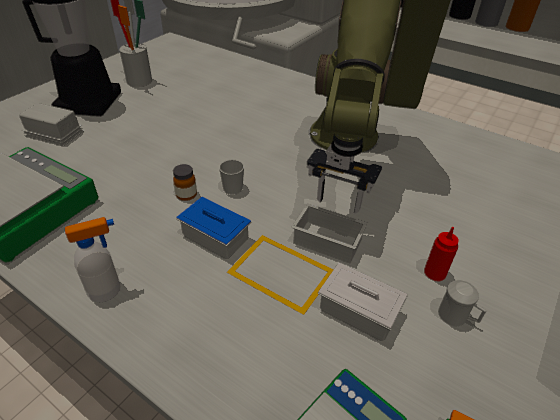

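The pan now sits upright on its base (295–368, 205–258), centre about (511, 228) mm, yaw about 0.16. The top view also showed it. Next I'll push its left end by about 59 mm to correct y, then slide it away from the robot.

```bash
python3 -c "
from h import *
go(493,342,110,1.731)"
```

```text
shift [-56.1 115.7 -19.5] turn [0.    0.    1.575] t 4.6 q [ 0.37  0.33  1.77  0.    1.04 -1.36] F [ 0.4 -0.6 -0.4]
```

Converted, 116 mm / 400 = 0.29, 104 mm / 400 = 0.26, 1.5 rad / 6.2832 = 0.2387.

Emit:
arm_command([
  [[0, 0, -0.05, 0, 0, 0, -1], [-0.0125, 0.025, -0.05, 0, 0, 0.0223, -1], [-0.025, 0.05, -0.05, 0, 0, 0.0446, -0.8], [-0.0375, 0.08, -0.05, 0, 0, 0.0668, -0.6], [-0.05, 0.11, -0.05, 0, 0, 0.0891, -0.5], [-0.065, 0.14, -0.05, 0, 0, 0.1114, -0.4], [-0.08, 0.17, -0.05, 0, 0, 0.1337, -0.3], [-0.095, 0.2, -0.05, 0, 0, 0.156, -0.3], [-0.11, 0.23, -0.05, 0, 0, 0.1783, -0.3], [-0.125, 0.26, -0.05, 0, 0, 0.2005, -0.3], [-0.14, 0.29, -0.05, 0, 0, 0.2228, -0.3], [-0.14, 0.29, -0.05, 0, 0, 0.2387, -0.3]],
])

```text
time_s: 5.8
ee_pos: [0.493, 0.3434, 0.1103]
eef_rot: [3.142, -0.0, 1.801]
force: [-0.2, 0.5, 0.6]
grip_width: 0.0611
grip_force: 0.0
```

```bash
python3 -c "
from h import *
go(493,342,45,1.731)"
```

```text
shift [-1.4 -0.3 65.3] turn [ 0.   -0.    0.07] t 5.8 q [0.55 0.5  1.47 0.   1.17 0.32] F [-0.2  0.5  0.6]
```

Converted, 65 mm / 400 = 0.1625, 60 mm / 400 = 0.15, 0.07 rad / 6.2832 = 0.0111.

Emit:
arm_command([
  [[0, 0, 0.05, 0, 0, 0.0111, -0.3], [0, 0, 0.1, 0, 0, 0.0111, -0.3], [0, 0, 0.15, 0, 0, 0.0111, -0.3], [0, 0, 0.1625, 0, 0, 0.0111, -0.3], [0, 0, 0.1625, 0, 0, 0.0111, -0.3]],
])

```text
time_s: 6.3
ee_pos: [0.4927, 0.3422, 0.0451]
eef_rot: [-3.141, 0.0, 1.736]
force: [-0.0, -0.3, 0.2]
grip_width: 0.061
grip_force: 0.0
```

Converted, -54 mm / 400 = -0.135, -50 mm / 400 = -0.125.

Emit:
arm_command([
  [[-0.015, 0, 0, 0, 0, 0, -0.3], [-0.03, 0, 0, 0, 0, 0, -0.3], [-0.0425, 0, 0, 0, 0, 0, -0.3], [-0.055, 0, 0, 0, 0, 0, -0.3], [-0.065, 0, 0, 0, 0, 0, -0.3], [-0.075, 0, 0, 0, 0, 0, -0.3], [-0.085, 0, 0, 0, 0, 0, -0.3], [-0.095, 0, 0, 0, 0, 0, -0.3], [-0.105, 0, 0, 0, 0, 0, -0.3], [-0.115, 0, 0, 0, 0, 0, -0.3], [-0.125, 0, 0, 0, 0, 0, -0.3], [-0.135, 0, 0, 0, 0, 0, -0.3]],
])

```text
time_s: 7.5
ee_pos: [0.5018, 0.2887, 0.0455]
eef_rot: [-3.142, -0.0, 1.736]
force: [-0.3, 5.5, 4.1]
grip_width: 0.0613
grip_force: 2.5
```

```bash
cat >> h.py <<'E'
def pan(x0=.43,x1=.605,y0=.07,y1=.34):
    im,W=cloud('top'); g=W[...,2]
    M=(g>.055)&(g<.072)&(W[...,0]>x0)&(W[...,0]<x1)&(W[...,1]>y0)&(W[...,1]<y1)
    box(W[M],'pan'); return im,W,M
E
python3 -c "
from h import *
o=ctrl.get_obs();print(o['ee_pos'],o['eef_rot'],o['force'])
im,W,M=pan();cv2.imwrite('pics/t5.png',im[120:300,120:420])"
```

```text
[0.5017837  0.28870921 0.04546494] [-3.14157646e+00 -4.12073020e-06  1.73579651e+00] [-0.28864771  5.47938087  4.12372123]
pan 423 [518.8 183.4] [108.6 155. ] 9.45 z [57.1 64.7 70.2]
   corners [[452.0, 251.0], [478.0, 98.0], [585.0, 116.0], [560.0, 269.0]]
```

View pics/t5.png

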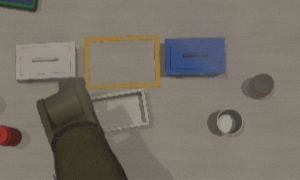

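The arm partly hides the pan in this view. Its visible right end (crop 150, 90–125) gives a centre of about (517, 194), as expected. I'll push another 25 mm, then back off and lift.

Converted, -65 mm / 400 = -0.1625, -40 mm / 400 = -0.1.

Emit:
arm_command([
  [[-0.01, 0, 0, 0, 0, 0, -0.3], [-0.02, 0, 0, 0, 0, 0, -0.3], [-0.03, 0, 0, 0, 0, 0, -0.3], [-0.04, 0, 0, 0, 0, 0, -0.3], [-0.05, 0, 0, 0, 0, 0, -0.3], [-0.0575, 0, 0, 0, 0, 0, -0.3], [-0.0625, 0, 0, 0, 0, 0, -0.3], [-0.05, 0, 0, 0, 0, 0, -0.3], [-0.025, 0, 0, 0, 0, 0, -0.3], [0, 0, 0, 0, 0, 0, -0.3], [0, 0, -0.1, 0, 0, 0, -0.3], [0, 0, -0.1625, 0, 0, 0, -0.3]],
])

```text
time_s: 8.75
ee_pos: [0.5016, 0.2902, 0.112]
eef_rot: [3.141, 0.0, 1.737]
force: [0.2, -0.4, 0.1]
grip_width: 0.0613
grip_force: 0.0
```

```bash
python3 -c "
from h import *
pan()
go(430,155,110,.16+np.pi)"
```

```text
pan 589 [520.6 169. ] [108.2 176.2] 9.6 z [56.8 64.5 70. ]
   corners [[453.0, 247.0], [482.0, 73.0], [589.0, 91.0], [559.0, 265.0]]
shift [-121.9  -94.5    5.3] turn [ 0.006  0.003 -1.565] t 8.8 q [ 0.46  0.45  1.53 -0.    1.15  0.3 ] F [0.9 0.3 3.6]
```

Converted, -122 mm / 400 = -0.305, -109 mm / 400 = -0.2725, -1.565 rad / 6.2832 = -0.2491.

Emit:
arm_command([
  [[-0.0125, -0.025, 0.0125, 0, 0, -0.0223, -0.5], [-0.0375, -0.045, 0.0125, 0, 0, -0.0446, -0.7], [-0.0625, -0.065, 0.0125, 0, 0, -0.0668, -1], [-0.0875, -0.085, 0.0125, 0, 0, -0.0891, -1], [-0.1125, -0.105, 0.0125, 0, 0, -0.1114, -1], [-0.1425, -0.125, 0.0125, 0, 0, -0.1337, -1], [-0.175, -0.145, 0.0125, 0, 0, -0.156, -1], [-0.2075, -0.165, 0.0125, 0, 0, -0.1783, -1], [-0.24, -0.1875, 0.0125, 0, 0, -0.2005, -1], [-0.2725, -0.2125, 0.0125, 0, 0, -0.2228, -1], [-0.305, -0.235, 0.0125, 0, 0, -0.2387, -1], [-0.305, -0.235, 0.0125, 0, 0, -0.2491, -1]],
])

```text
time_s: 10.0
ee_pos: [0.4284, 0.1527, 0.1053]
eef_rot: [-3.141, -0.001, -2.979]
force: [0.5, 0.5, -0.6]
grip_width: 0.0938
grip_force: 0.0
```

```bash
python3 -c "
from h import *
pan()
go(430,154,45,.163+np.pi)"
```

```text
pan 386 [525.4 169.6] [ 98.5 176.1] 9.23 z [57.3 64.6 70.3]
   corners [[463.0, 249.0], [491.0, 75.0], [588.0, 91.0], [560.0, 264.0]]
shift [-1.3  0.6 60.4] turn [-0.    -0.     0.003] t 10.05 q [ 0.26  0.21  1.89 -0.    1.04 -1.47] F [-0.2 -0.3  0.1]
```

Converted, 60 mm / 400 = 0.15, -42 mm / 400 = -0.105.

Emit:
arm_command([
  [[0, 0, 0.05, 0, 0, 0, -1], [0, 0, 0.1, 0, 0, 0, -1], [0, 0, 0.15, 0, 0, 0, -1], [0, 0, 0.15, 0, 0, 0, -1], [-0.025, 0, 0.15, 0, 0, 0, -1], [-0.05, 0, 0.15, 0, 0, 0, -1], [-0.065, 0, 0.15, 0, 0, 0, -1], [-0.075, 0, 0.15, 0, 0, 0, -1], [-0.085, 0, 0.15, 0, 0, 0, -1], [-0.095, 0, 0.15, 0, 0, 0, -1], [-0.105, 0, 0.15, 0, 0, 0, -1]],
])

```text
time_s: 11.15
ee_pos: [0.4707, 0.1599, 0.0455]
eef_rot: [-3.142, -0.0, -2.982]
force: [-5.1, -0.3, 3.5]
grip_width: 0.0942
grip_force: 2.4
```

```bash
python3 -c "
from h import *
pan(.4)
go(610,182,45,.0305+np.pi)"
```

```text
pan 325 [543.  171.8] [ 92.4 175.4] 9.24 z [56.8 64.4 69.8]
   corners [[483.0, 251.0], [512.0, 78.0], [603.0, 93.0], [574.0, 266.0]]
shift [-140.5   -0.3    0.6] turn [0.    0.    0.129] t 11.2 q [ 0.25  0.39  1.82 -0.    0.94 -1.48] F [-0.2  0.2  0. ]
```

Converted, -60 mm / 400 = -0.15, -55 mm / 400 = -0.1375, 0.072 rad / 6.2832 = 0.0115.

Emit:
arm_command([
  [[-0.0125, 0, 0, 0, 0, 0.001, -1], [-0.025, 0, 0, 0, 0, 0.0019, -1], [-0.0375, 0, 0, 0, 0, 0.0029, -1], [-0.05, 0, 0, 0, 0, 0.0038, -1], [-0.0625, 0, 0, 0, 0, 0.0048, -1], [-0.075, 0, 0, 0, 0, 0.0057, -1], [-0.0875, 0, 0, 0, 0, 0.0067, -1], [-0.1, 0, 0, 0, 0, 0.0076, -1], [-0.1125, 0, 0, 0, 0, 0.0086, -1], [-0.125, 0, 0, 0, 0, 0.0095, -1], [-0.1375, 0, 0, 0, 0, 0.0105, -1], [-0.15, 0, 0, 0, 0, 0.0115, -1]],
])

```text
time_s: 12.4
ee_pos: [0.5302, 0.1695, 0.0454]
eef_rot: [3.142, 0.0, -3.055]
force: [-2.9, -0.4, 0.3]
grip_width: 0.0938
grip_force: 1.4
```

```bash
python3 -c "
from h import *
im,W,M=pan(.45,.68,.07,.3)
go(610,182,45,.0305+np.pi)"
```

```text
pan 319 [595.4 175.8] [108.9 176. ] 5.29 z [56.1 64.4 70.7]
   corners [[533.0, 258.0], [549.0, 83.0], [658.0, 93.0], [641.0, 268.0]]
shift [-79.9   5.6   0.5] turn [0.    0.001 0.056] t 12.45 q [ 0.24  0.5   1.65 -0.    0.99 -1.41] F [ 0.2  0.7 -0.3]
```

Converted, -58 mm / 400 = -0.145, -54 mm / 400 = -0.135, 0.056 rad / 6.2832 = 0.0089.

Emit:
arm_command([
  [[-0.0125, 0, 0, 0, 0, 0.001, -1], [-0.025, 0.0025, 0, 0, 0, 0.0019, -1], [-0.0375, 0.0025, 0, 0, 0, 0.0029, -1], [-0.05, 0.0025, 0, 0, 0, 0.0038, -1], [-0.0625, 0.005, 0, 0, 0, 0.0046, -1], [-0.075, 0.005, 0, 0, 0, 0.0054, -1], [-0.0875, 0.005, 0, 0, 0, 0.006, -1], [-0.1, 0.0075, 0, 0, 0, 0.0067, -1], [-0.1125, 0.0075, 0, 0, 0, 0.0073, -1], [-0.125, 0.0075, 0, 0, 0, 0.008, -1], [-0.135, 0.01, 0, 0, 0, 0.0084, -1], [-0.145, 0.01, 0, 0, 0, 0.0089, -1]],
])

```text
time_s: 13.65
ee_pos: [0.5875, 0.1786, 0.0455]
eef_rot: [3.142, -0.0, -3.111]
force: [-2.2, -0.3, 1.5]
grip_width: 0.0942
grip_force: 1.6
```

```bash
python3 -c "
from h import *
im,W,M=pan(.5,.75,.07,.3)
go(610,182,45,.0305+np.pi)"
```

```text
pan 304 [652.9 180.7] [108.1 174.8] 1.73 z [56.8 64.7 69.9]
   corners [[596.0, 266.0], [602.0, 92.0], [710.0, 95.0], [704.0, 270.0]]
shift [-22.1   2.8   0.5] turn [0. 0. 0.] t 13.7 q [ 0.24  0.61  1.47  0.    1.06 -1.37] F [1.  0.4 0.2]
```

Converted, 70 mm / 400 = 0.175, 30 mm / 400 = 0.075.

Emit:
arm_command([
  [[-0.0075, 0, 0, 0, 0, 0, -1], [-0.015, 0.0025, 0, 0, 0, 0, -1], [-0.0225, 0.0025, 0, 0, 0, 0, -1], [-0.03, 0.005, 0, 0, 0, 0, -1], [-0.0375, 0.005, 0, 0, 0, 0, -1], [-0.045, 0.0075, 0, 0, 0, 0, -1], [-0.05, 0.0075, 0, 0, 0, 0, -1], [-0.05, 0.0075, 0, 0, 0, 0, -1], [-0.03, 0.0075, 0, 0, 0, 0, -1], [0, 0.0075, 0, 0, 0, 0, -1], [0.075, 0.0075, 0, 0, 0, 0, -1], [0.175, 0.0075, 0, 0, 0, 0, -1]],
])

```text
time_s: 14.9
ee_pos: [0.5163, 0.1791, 0.0453]
eef_rot: [3.141, 0.001, -3.111]
force: [0.5, 0.3, 0.2]
grip_width: 0.0937
grip_force: 0.0
```

Converted, 190 mm / 400 = 0.475, -160 mm / 400 = -0.4.

Emit:
arm_command([
  [[0.075, 0, -0.075, 0, 0, 0, -1], [0.1625, 0, -0.1625, 0, 0, 0, -1], [0.275, 0, -0.2625, 0, 0, 0, -1], [0.375, 0, -0.35, 0, 0, 0, -1], [0.475, 0, -0.4, 0, 0, 0, -1], [0.475, 0, -0.4, 0, 0, 0, -1], [0.475, 0, -0.4, 0, 0, 0, -1]],
])

```text
time_s: 15.6
ee_pos: [0.3268, 0.1735, 0.2063]
eef_rot: [3.14, 0.003, -3.109]
force: [0.5, -0.3, 0.3]
grip_width: 0.094
grip_force: 0.0
```

```bash
python3 -c "
from h import *
im,W,M=pan(.55,.77,.07,.3)
v=lambda a,b,c,d:W[a:b,c:d]
def o(n,a,b,c,d):
    P=W[c:d,a:b].reshape(-1,3);P=P[P[:,2]>.05];box(P,n)
o('steel',125,203,150,210);o('blue',282,355,150,203);o('dredger',75,118,200,240);o('bottle',105,145,240,272);o('measure',330,366,225,262);o('jar',364,400,190,222)
cv2.imwrite('pics/t9.png',cv2.resize(im[130:280,70:420],None,fx=2,fy=2))
print(ctrl.get_obs()['ee_pos'],ctrl.get_obs()['joint_vel'])"
```

```text
pan 589 [673.1 184.6] [109.6 175.3] 1.84 z [56.9 64.3 70.3]
   corners [[615.0, 271.0], [621.0, 95.0], [731.0, 99.0], [725.0, 274.0]]
steel 2170 [664.5 400.8] [108.2 176. ] 2.95 z [63.5 70.9 87.3]
   corners [[606.0, 486.0], [615.0, 310.0], [723.0, 316.0], [714.0, 492.0]]
blue 2168 [677.7 -35. ] [107.8 175.5] 0.68 z [63.4 71.1 86.2]
   corners [[623.0, 52.0], [625.0, -123.0], [733.0, -122.0], [731.0, 53.0]]
dredger 531 [542.  591.1] [68.  82.3] 33.72 z [ 54.9  94.  104.1]
   corners [[491.0, 606.0], [537.0, 538.0], [593.0, 576.0], [547.0, 644.0]]
bottle 446 [444.4 504.6] [51.6 54.5] 57.2 z [ 54.6 123.1 155.1]
   corners [[408.0, 498.0], [453.0, 468.0], [481.0, 512.0], [435.0, 541.0]]
measure 192 [ 484.8 -128.7] [74.3 71.5] 89.49 z [51.5 79.  88.8]
   corners [[449.0, -166.0], [520.0, -166.0], [521.0, -92.0], [449.0, -91.0]]
jar 441 [ 589.8 -225.3] [63.3 59.6] 44.51 z [55.1 93.1 99.2]
   corners [[546.0, -226.0], [588.0, -269.0], [633.0, -224.0], [591.0, -182.0]]
[0.32736787 0.17339519 0.20541607] [-0.01432626  0.05143614 -0.01041731 -0.00066887 -0.00206556 -0.00281407]
```

View pics/t9.png

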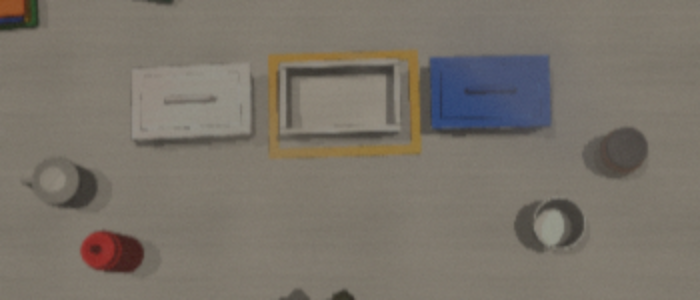

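The pan (278–402, 60–135) is upright and parallel to the tape. The apparent offset within the tape comes from its rim height. Its measured centre is (673.1, 184.6) mm at 1.84°, against (672.6, 184.0) mm at 1.8° for the tape. Nothing else has moved.

```bash
python3 -c "
from station import ctrl
print(ctrl.hand_in())"
```

```text
the job is handed in; nothing more can be done
None
```

The pan was tipped onto its base, slid into the taped place (measured within about 1 mm and 0.1° of square and centred), nothing else moved, and the job is handed in after about 16 s of robot time; the hand-in returned no verdict.

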